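# Stroke-test the foot-operated suction pump on an ambulance counter

## Robot

A 6-joint arm with a two-finger parallel gripper is mounted at the origin on the work surface. World frame = base frame: x ahead of the robot, y to its left, z up, the work surface at z = 0. Lengths are in mm, angles in rad, forces in N, time in s.
With the tool pointing down it reaches from about 275 to 750 mm from the base axis. Payload 10.2 kg.
Tool frame: the origin (TCP) lies midway between the tips of the shut fingers; the grasp point (between the pads) lies grasp_offset behind it (grasp_offset is the distance from the TCP to the grasp point, in mm); x points along the fingers, z is the direction in which the jaws open and shut, and the axes are right-handed (so a half turn about x gives the same grasp; the last joint's range is limited). The gripper opens to 85 mm and grips with 20 to 120 N. Pads are 22 mm wide; open, the fingers measure 114 mm over their backs; the gripper's body (76 mm by 85 mm) begins 54 mm behind the grasp point. The pads swing forward as they close: fully open they stand 13 mm farther back than shut.
Start: joints at [-1.478, 0.313, 1.498, -0, 1.331, -0.223], TCP at [163.04, -499.048, 231.294] pointing down, gripper open.
Joint ranges: [-2.94, 2.94], [-0.97, 2.17], [0.19, 2.56], [-1.23, 4.37], [0.02, 3.11], [-2.88, 2.88]. Speed limits (rad/s): [2.39, 2.39, 3.01, 3.14, 3.14, 3.14].

## Interface

Orientations are given as a unit quaternion [w, x, y, z].
In Python, from rig import sense, capture, calibration, finish_job, grasp_offset gives the robot as it stands.
- The arm moves only by the shell command python3 -m jog 'ROWS' [FORCE]. ROWS is JSON, a list of rows, each an object with "linear": the shift along the tool's x, y, z scaled (see below), a list of three; "rotation": the turn, a rotation vector about the tool's x, y, z scaled (see below), a list of three; "grip": the finger opening in mm, from 0 to 85.4. A call has 1 to 20 rows; each row is the pose to reach, as a shift and turn from the pose measured when the call began, along the tool's axes at that moment; what a row does not reach only later rows make up. The controller multiplies each number of a shift by 0.3 m and each number of a turn by 0.5 rad. A row lasts 1/12 s, in which the tool goes at most 41.7 mm and 7.16 degrees, less where a joint would pass 70% of its speed; a pose out of reach is approached as far as the arm can. A call with a number of a shift or a turn outside -1 to 1 is refused whole. A call with a gripper value outside its range is refused whole. The fingers move at their own pace and stop on an object; FORCE is the grip in N (left out, the last holds). Time passes only in rows, so rows that repeat a pose let the fingers close. It gives the time, the measured TCP pose, the force and the opening at its end, in the units of the state.
- sense(): the state, without advancing time (a new reading comes with each control period).
- capture(name): name is "scene" or "top" or "wrist"; returns (picture, depth): 480x640x3 uint8, red, green, blue; 480x640 float32, mm along the optical axis (not along the pixel's ray), 0 where there is no reading.
- calibration(name): a dict with "intrinsics" (3x3 intrinsics, pixels), "dist" ([k1, k2, p1, p2, k3] as OpenCV has them; the pictures are not rectified), "world_from_camera" (4x4, takes a point from camera to world coordinates). Camera axes: x right, y up, looking along -z (the intrinsics and any distortion apply to the point x, -y, -z); pixel columns grow to the right and rows downward; lengths in mm; the calibration is good to about 2 mm. A picture is of the moment at which its call begins: read the wrist's pose just before it. calibration takes no time and is no camera call; for the wrist camera it gives the pose at the moment of the call.
- finish_job(): hands the job in, once; it reports no verdict.
The state is a dict: "time_s": time; "joints": joint angles; "dq": joint speeds; "tau": joint torques, N m; "eef_pos": TCP position; "ee_rot": TCP orientation; "force": force on the tool from outside, world axes, zero at the start; "wrist_torque": the same for the moment, N m; "grip_width": opening from 0.0 (shut) to 1.0 (fully open).
Only numpy, scipy, OpenCV 4.12 (cv2) and the standard library are available. Lean on these libraries where they do the work, as an engineer would, in place of code of your own. Each camera call takes 0.05 s, during which the arm holds its last target.

## Task

Test the manual suction pump, the one with the yellow pedal and the clear jar: push its sprung pedal all the way down to its stop, hold it there for about a second, then let it come fully up again. Leave the pedal of the blue inflator pump beside it unpressed.

Things in the scene. Friction and masses are not known exactly. Their poses are not given: they have to be found in the camera images.
- suction_pad (a point): Centre of the top of the yellow pedal's ribbed tread (60 x 60 mm). Moves with the pedal: x along the pedal towards its hinge, y along the hinge, z out of the tread. Hinge axis: 165 mm along +x, 12 mm along -z, 45 mm above the counter. At rest 120 mm above the counter, tread tilted 23 degrees (0.40 rad), free end higher; fully down 70 mm, having moved 16 mm away from the hinge.
- suction_pedal (a joint): Angle of the yellow pedal, rad: 0 at rest (up), 0.32 fully down on its stop; a spring returns it (5 N at the tread to start it, 11 N fully down). Its pump: white base 300 x 110 x 30 mm fixed to the counter; behind the hinge a clear jar with yellow cap, 68 mm across, 136 mm high, 200 mm from the tread's centre.
- inflator_pad (a point): Centre of the top of the blue pedal's tread, same size and axes, on the inflator pump: a bystander with the same white base and pedal, fixed to the counter beside the suction pump, with a grey block and brass nozzle instead of the jar. Which pump stands left or right varies.
- inflator_pedal (a joint): Angle of the blue pedal, rad: 0 at rest (up), 0.32 fully down. It is to stay up.

How it is judged:
By the outcome, as a careful person would: the job done as asked, in the order asked, and still so for the second after the job is handed in, with the robot touching nothing.
It also fails if it takes over 32 s, if anything falls off the work surface, if the arm or the gripper's body presses on something with over 40 N, if the wrist force passes 120 N, or if a joint passes its speed limit or range.

## Working session

There is one attempt and no reset: what is moved stays moved. The work goes in short steps, Python scripts to look and compute and a shell command to move; the robot and the scene stay as the last step left them, time stands still between calls to the robot, and variables do not carry over. Pictures are saved under pics/ and viewed, and the job is handed in when it is done.

```bash
mkdir -p pics; ls; python3 - <<'E'
from rig import sense,capture,calibration,grasp_offset
import cv2,numpy as np
print(sense(),grasp_offset)
for n in ("scene","top"):
    p,d=capture(n); cv2.imwrite(f"pics/{n}0.png",p[:,:,::-1]); np.save(f"pics/{n}0.npy",d)
    c=calibration(n); print(n,c)
E
```

```text
pics
{'time_s': 0.0, 'joints': array([-1.47841883e+00,  3.13483733e-01,  1.49845850e+00,  2.42374235e-06,
        1.33100157e+00, -2.23424209e-01]), 'dq': array([ 0.00030732,  0.00063849,  0.00200493,  0.00061226, -0.00037297,
       -0.00099597]), 'tau': array([ 3.50854079e-04, -4.12268722e+01, -2.59741831e+01, -1.82292983e-04,
        4.22052137e-03, -4.71152589e-05]), 'eef_pos': array([ 163.00571412, -498.77511854,  230.70975454]), 'ee_rot': array([ 0.57208796,  0.41551681,  0.5727166 , -0.41479735]), 'force': array([0.01348751, 1.02142938, 0.89489506]), 'wrist_torque': array([0.05211584, 0.00396108, 0.01916119]), 'grip_width': 0.9977061044889621} 18.700000000000003
scene {'intrinsics': array([[494.40234446,   0.        , 316.66830268],
       [  0.        , 494.40234446, 234.63599135],
       [  0.        ,   0.        ,   1.        ]]), 'dist': array([-0.07594354,  0.        ,  0.        ,  0.        ,  0.        ]), 'world_from_camera': array([[ 6.82411575e-01, -3.95223205e-01,  6.14908986e-01,
         1.25441845e+03],
       [ 7.30624758e-01,  3.94578576e-01, -5.57220971e-01,
        -5.58846560e+02],
       [-2.24032537e-02,  8.29521769e-01,  5.58024846e-01,
         6.74788616e+02],
       [ 0.00000000e+00,  0.00000000e+00,  0.00000000e+00,
         1.00000000e+00]])}
top {'intrinsics': array([[470.60209592,   0.        , 321.1437103 ],
       [  0.        , 470.60209592, 240.17004919],
       [  0.        ,   0.        ,   1.        ]]), 'dist': array([-0.10440051,  0.        ,  0.        ,  0.        ,  0.        ]), 'world_from_camera': array([[ 2.92717548e-02,  9.87482069e-01, -1.54991378e-01,
         5.02178009e+02],
       [-9.99482181e-01,  2.68424228e-02, -1.77441236e-02,
        -2.44621567e+01],
       [-1.33616598e-02,  1.55430522e-01,  9.87756457e-01,
         1.04430072e+03],
       [ 0.00000000e+00,  0.00000000e+00,  0.00000000e+00,
         1.00000000e+00]])}
```

View pics/scene0.png

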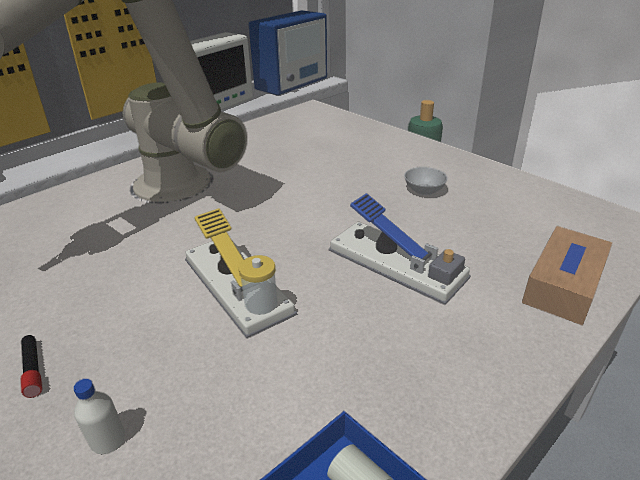

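View pics/top0.png

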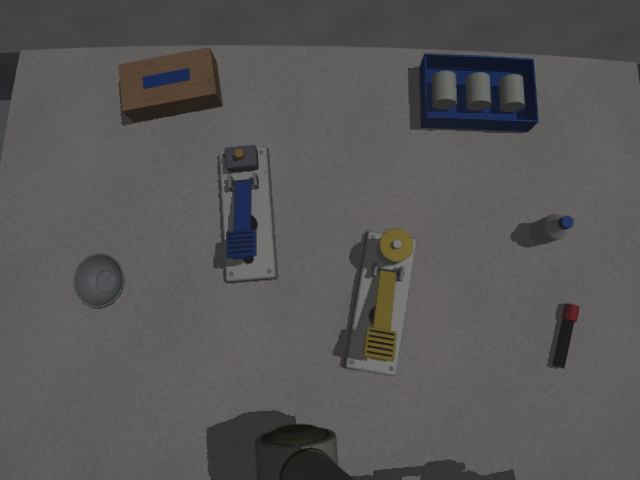

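The scene view shows the yellow tread near (212,223) and the blue pump to its right at about (368,207). In the top view the yellow tread is near (380,344) and the jar cap near (396,245). I'll enlarge both treads to read the corners.

```bash
python3 - <<'E'
import cv2,numpy as np
a=cv2.imread("pics/scene0.png");b=cv2.imread("pics/top0.png")
A=cv2.resize(a[200:250,185:245],None,fx=8,fy=8,interpolation=cv2.INTER_CUBIC)
B=cv2.resize(b[320:370,350:400+10],None,fx=8,fy=8,interpolation=cv2.INTER_CUBIC)
A=A[:, :400]; B=B[:,:400]
cv2.imwrite("pics/crop0.png",np.hstack([A,B]))
d=np.load("pics/top0.npy");print(d[340:350:2,372:392:4])
d=np.load("pics/scene0.npy");print(d[218:230:2,204:222:4])
E
```

```text
[[904.6898  902.2343  906.06256 906.81586 905.99695]
 [898.9069  903.8864  903.61316   0.      904.22577]
 [898.75806 901.54407 900.83624 900.17474 902.88727]
 [897.6884  898.91406 899.5703  898.7056  901.2286 ]
 [895.6541  895.8827  893.9683  897.4957  896.3558 ]]
[[1046.7175 1046.9292 1047.4165 1052.5012 1053.4823]
 [1042.0177 1049.0867 1043.9369 1047.6842 1051.4299]
 [1037.6934 1041.4465 1044.5488 1046.6849 1049.852 ]
 [1034.7992 1038.7288 1039.8583 1043.3605 1044.0754]
 [1034.1715 1034.2089 1035.1573 1043.1431 1043.4939]
 [1032.9447 1029.6403 1033.3158 1038.0764 1039.052 ]]
```

View pics/crop0.png

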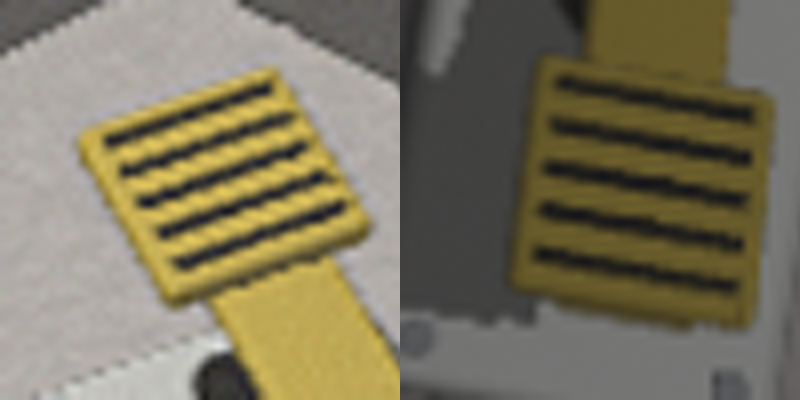

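```bash
cat > h.py <<'E'
import cv2,numpy as np
from rig import calibration
def ray(n,uv,c=None):
    c=c or calibration(n)
    p=cv2.undistortPoints(np.array([[uv]],float),c["intrinsics"],c["dist"])[0,0]
    W=c["world_from_camera"];d=W[:3,:3]@np.array([p[0],-p[1],-1.]);return W[:3,3],d
def tri(a,b):
    (o1,d1),(o2,d2)=a,b
    s=np.linalg.lstsq(np.c_[d1,-d2],o2-o1,rcond=None)[0]
    p,q=o1+s[0]*d1,o2+s[1]*d2
    return (p+q)/2,np.linalg.norm(p-q)
E
python3 - <<'E'
from h import *
S=lambda x,y:ray("scene",(185+x/8-.4,200+y/8-.4))
T=lambda x,y:ray("top",(350+(x-400)/8-.4,320+y/8-.4))
P={}
for k,s,t in [("mid",(225,176),(646,184)),("freeL",(270,88),(535,253)),("freeR",(105,140),(738,287)),("hinL",(343,207),(556,82)),("hinR",(178,265),(755,115))]:
    P[k],g=tri(S(*s),T(*t));print(k,P[k].round(1),round(g,1))
h=(P["hinL"]+P["hinR"])/2;f=(P["freeL"]+P["freeR"])/2
v=h-f;print(v,np.degrees(np.arctan2(v[1],v[0])),np.degrees(np.arctan2(v[2],np.hypot(*v[:2]))))
w=P["freeL"]-P["freeR"]+P["hinL"]-P["hinR"];print("hinge yaw",np.degrees(np.arctan2(w[1],w[0]))-90)
d=np.load("pics/top0.npy")
o,dd=ray("top",(380.5,342.8));print("depth",o+dd*np.median(d[341:346,378:384][d[341:346,378:384]>0]))
c,_=tri(ray("scene",(257,263)),ray("top",(396,245)));print("cap knob",c,np.linalg.norm(c[:2]-P["mid"][:2]),np.degrees(np.arctan2(*(c-P["mid"])[[1,0]])))
E
```

```text
mid [ 450.5 -127.5  119.9] 1.4
freeL [ 433.8 -100.5  128.4] 0.8
freeR [ 427.4 -148.6  130.3] 1.6
hinL [ 473.8 -106.5  111.1] 0.5
hinR [ 467.4 -154.5  112.3] 1.8
[ 40.02172097  -5.96983929 -17.65472729] -8.483969670048284 -23.571712894816716
hinge yaw -7.623196340786123
depth [ 449.76754501 -128.25896309  120.95790476]
cap knob [ 641.14189423 -154.69864372  127.36599944] 192.61427050367786 -8.120030497124482
```

```bash
cat >> h.py <<'E'
from scipy.spatial.transform import Rotation as R
from rig import sense
def togo(p):
    s=sense();r=R.from_quat(np.roll(s["ee_rot"],-1))
    print(s["time_s"],s["eef_pos"].round(1),"F",s["force"].round(1),"axes",r.as_matrix().T.round(3).tolist())
    for q in p: print(q,(r.inv().apply(np.array(q)-s["eef_pos"])/300).round(4))
E
python3 -c "
from h import *
togo([(450.5,-127.5,190),(450.5,-127.5,231)])"
```

```text
0.1 [ 163.  -498.8  230.8] F [0.8 0.1 0.1] axes [[-0.0, 0.001, -1.0], [0.951, 0.311, 0.0], [0.311, -0.951, -0.001]]
(450.5, -127.5, 190) [ 0.1373  1.2952 -0.8787]
(450.5, -127.5, 231) [ 6.0000e-04  1.2953e+00 -8.7890e-01]
```

```bash
python3 -m jog '[{"linear":[0,0.12,-0.08],"rotation":[0,0,0],"grip":0},{"linear":[0,0.24,-0.16],"rotation":[0,0,0],"grip":0},{"linear":[0,0.36,-0.24],"rotation":[0,0,0],"grip":0},{"linear":[0,0.48,-0.32],"rotation":[0,0,0],"grip":0},{"linear":[0,0.6,-0.4],"rotation":[0.2,0,0],"grip":0},{"linear":[0,0.7,-0.48],"rotation":[0.4,0,0],"grip":0},{"linear":[0,0.8,-0.54],"rotation":[0.6,0,0],"grip":0},{"linear":[0,0.9,-0.6],"rotation":[0.8,0,0],"grip":0},{"linear":[0,0.95,-0.65],"rotation":[0.91,0,0],"grip":0},{"linear":[0,0.95,-0.65],"rotation":[0.91,0,0],"grip":0},{"linear":[0,0.95,-0.65],"rotation":[0.91,0,0],"grip":0},{"linear":[0,0.95,-0.65],"rotation":[0.91,0,0],"grip":0}]' 40
python3 -c "
from h import *
togo([(450.5,-127.5,170),(450.5,-127.5,231)])"
```

```text
time_s: 1.1
eef_pos: [373.1, -225.3, 230.9]
ee_rot: [0.464, 0.534, 0.465, -0.533]
force: [0.2, -0.6, 0.3]
grip_width: 0.003
1.1 [ 373.1 -225.3  230.9] F [ 0.2 -0.6  0.3] axes [[-0.0, 0.001, -1.0], [0.99, -0.138, -0.001], [-0.138, -0.99, -0.001]]
(450.5, -127.5, 170) [ 0.2034  0.2106 -0.3582]
(450.5, -127.5, 231) [ 0.      0.2105 -0.3584]
```

```bash
python3 -m jog '[{"linear":[0,0.06,-0.1],"rotation":[0,0,0],"grip":0},{"linear":[0,0.12,-0.2],"rotation":[0,0,0],"grip":0},{"linear":[0.07,0.17,-0.29],"rotation":[0,0,0],"grip":0},{"linear":[0.14,0.21,-0.358],"rotation":[0,0,0],"grip":0},{"linear":[0.22,0.21,-0.358],"rotation":[0,0,0],"grip":0},{"linear":[0.3,0.21,-0.358],"rotation":[0,0,0],"grip":0},{"linear":[0.3,0.21,-0.358],"rotation":[0,0,0],"grip":0},{"linear":[0.3,0.21,-0.358],"rotation":[0,0,0],"grip":0}]'
python3 - <<'E'
from h import *
from rig import capture
togo([(450.5,-127.5,120),(442,-126.3,95),(435,-125.3,70)])
for n in ("scene","top","wrist"):
    p,d=capture(n);cv2.imwrite(f"pics/{n}1.png",p[:,:,::-1])
a=cv2.imread("pics/scene1.png")[150:300,130:290];b=cv2.imread("pics/wrist1.png")
cv2.imwrite("pics/c1.png",np.hstack([cv2.resize(a,(400,375)),cv2.resize(b,(400,375))]))
E
```

```text
time_s: 1.77
eef_pos: [449.8, -128.3, 140.8]
ee_rot: [-0.463, -0.534, -0.465, 0.534]
force: [0.0, 0.1, 0.9]
grip_width: -0.001
1.7667 [ 449.8 -128.3  140.8] F [0.  0.1 0.9] axes [[-0.002, 0.002, -1.0], [0.99, -0.139, -0.002], [-0.139, -0.99, -0.002]]
(450.5, -127.5, 120) [ 0.0695  0.002  -0.0029]
(442, -126.3, 95) [ 0.1529 -0.0264 -0.0028]
(435, -125.3, 70) [ 0.2363 -0.0498 -0.0027]
```

View pics/c1.png

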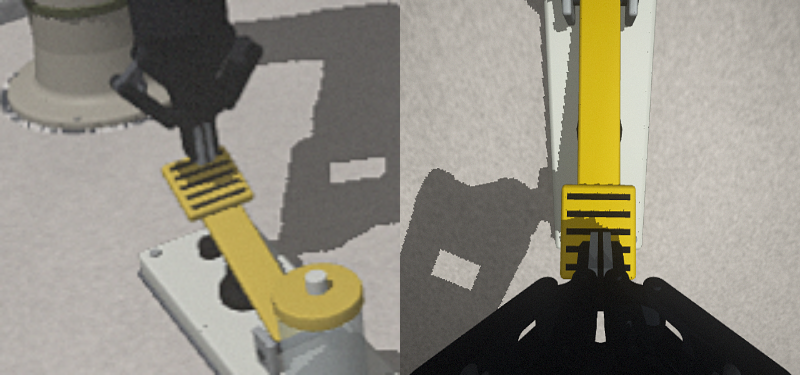

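The shut fingers are just above the middle of the yellow tread, with the fingertips at about (600,240) in the right panel. I'll press slowly along the pedal's arc.

```bash
python3 -m jog '[{"linear":[0.03,0,-0.003],"rotation":[0,0,0],"grip":0},{"linear":[0.05,0,-0.003],"rotation":[0,0,0],"grip":0},{"linear":[0.07,0,-0.003],"rotation":[0,0,0],"grip":0},{"linear":[0.09,-0.006,-0.003],"rotation":[0,0,0],"grip":0},{"linear":[0.11,-0.014,-0.003],"rotation":[0,0,0],"grip":0},{"linear":[0.13,-0.02,-0.003],"rotation":[0,0,0],"grip":0},{"linear":[0.15,-0.026,-0.003],"rotation":[0,0,0],"grip":0},{"linear":[0.15,-0.026,-0.003],"rotation":[0,0,0],"grip":0}]'
python3 -c "
from h import *
togo([(442,-126.3,95),(435,-125.3,72),(434.7,-125.3,69)])"
```

```text
time_s: 2.58
eef_pos: [442.8, -126.5, 96.8]
ee_rot: [0.464, 0.534, 0.464, -0.533]
force: [-2.1, 0.3, 6.9]
grip_width: 0.002
2.5833 [ 442.8 -126.5   96.8] F [-2.1  0.3  6.9] axes [[0.001, -0.0, -1.0], [0.99, -0.139, 0.001], [-0.139, -0.99, -0.0]]
(442, -126.3, 95) [ 0.006  -0.0026 -0.0004]
(435, -125.3, 72) [ 0.0826 -0.0263 -0.0004]
(434.7, -125.3, 69) [ 0.0926 -0.0273 -0.0003]
```

Contact shows about 7 N, matching the spring. I'll go on down to just above the stop.

```bash
python3 -m jog '[{"linear":[0.02,-0.007,0],"rotation":[0,0,0],"grip":0},{"linear":[0.04,-0.014,0],"rotation":[0,0,0],"grip":0},{"linear":[0.06,-0.02,0],"rotation":[0,0,0],"grip":0},{"linear":[0.075,-0.025,0],"rotation":[0,0,0],"grip":0},{"linear":[0.082,-0.027,0],"rotation":[0,0,0],"grip":0},{"linear":[0.082,-0.027,0],"rotation":[0,0,0],"grip":0}]'
python3 -m jog '[{"linear":[0.004,0,0],"rotation":[0,0,0],"grip":0},{"linear":[0.008,0,0],"rotation":[0,0,0],"grip":0},{"linear":[0.008,0,0],"rotation":[0,0,0],"grip":0}]'
```

```text
time_s: 3.08
eef_pos: [436.4, -125.9, 72.8]
ee_rot: [0.466, 0.535, 0.462, -0.533]
force: [5.2, 1.3, 8.2]
grip_width: -0.001
time_s: 3.33
eef_pos: [436.5, -125.9, 70.7]
ee_rot: [0.466, 0.535, 0.462, -0.533]
force: [-2.3, 1.3, 9.5]
grip_width: 0.001
```

```bash
python3 -m jog '[{"linear":[0.004,-0.001,0],"rotation":[0,0,0],"grip":0},{"linear":[0.008,-0.002,0],"rotation":[0,0,0],"grip":0},{"linear":[0.008,-0.002,0],"rotation":[0,0,0],"grip":0}]'
python3 -m jog '[{"linear":[0.004,0,0],"rotation":[0,0,0],"grip":0},{"linear":[0.006,0,0],"rotation":[0,0,0],"grip":0},{"linear":[0.006,0,0],"rotation":[0,0,0],"grip":0}]'
```

```text
time_s: 3.58
eef_pos: [436.4, -125.9, 69.6]
ee_rot: [0.466, 0.535, 0.462, -0.532]
force: [-4.9, 3.7, 22.6]
grip_width: -0.002
time_s: 3.83
eef_pos: [436.4, -125.9, 69.4]
ee_rot: [0.466, 0.535, 0.462, -0.532]
force: [-8.6, 3.6, 26.5]
grip_width: -0.002
```

Force has jumped to 26 N and the height has stopped at 69.4 mm, so the pedal is on its stop. I'll hold there.

```bash
python3 -m jog '[{"linear":[0.006,0,0],"rotation":[0,0,0],"grip":0},{"linear":[0.006,0,0],"rotation":[0,0,0],"grip":0},{"linear":[0.006,0,0],"rotation":[0,0,0],"grip":0},{"linear":[0.006,0,0],"rotation":[0,0,0],"grip":0},{"linear":[0.006,0,0],"rotation":[0,0,0],"grip":0},{"linear":[0.006,0,0],"rotation":[0,0,0],"grip":0},{"linear":[0.006,0,0],"rotation":[0,0,0],"grip":0},{"linear":[0.006,0,0],"rotation":[0,0,0],"grip":0}]'
python3 - <<'E'
from h import *
from rig import capture
p,d=capture("scene");cv2.imwrite("pics/scene2.png",p[:,:,::-1])
cv2.imwrite("pics/c2.png",cv2.resize(p[150:300,130:290,::-1],(640,600)))
togo([(450.5,-127.5,124),(450.5,-127.5,200)])
E
```

```text
time_s: 4.5
eef_pos: [436.4, -125.9, 69.3]
ee_rot: [0.467, 0.535, 0.462, -0.532]
force: [-9.3, 5.3, 27.6]
grip_width: 0.001
4.55 [ 436.4 -125.9   69.3] F [-9.3  3.8 28.9] axes [[0.007, -0.003, -1.0], [0.99, -0.138, 0.007], [-0.138, -0.99, 0.002]]
(450.5, -127.5, 124) [-0.1819  0.0485 -0.0009]
(450.5, -127.5, 200) [-4.353e-01  5.040e-02 -4.000e-04]
```

View pics/c2.png

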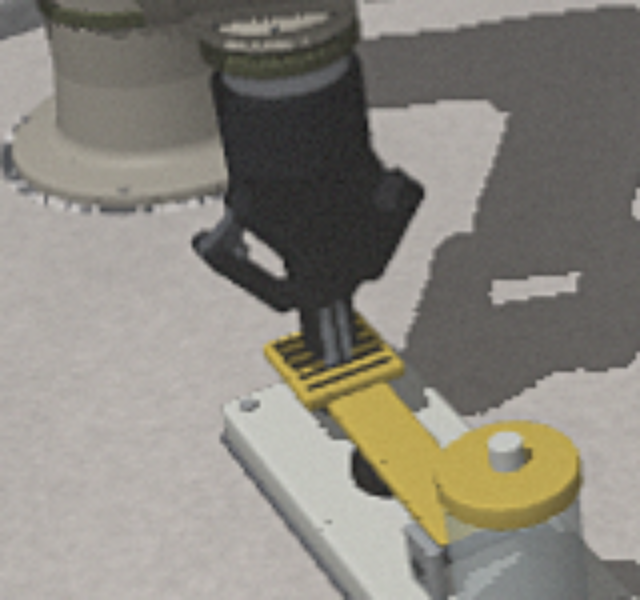

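The pedal is nearly level under the fingertips, tread around (335,365), and has been on its stop for about 1 s. I'll raise back along the arc.

```bash
python3 -m jog '[{"linear":[-0.02,0.007,0],"rotation":[0,0,0],"grip":0},{"linear":[-0.045,0.017,0],"rotation":[0,0,0],"grip":0},{"linear":[-0.07,0.026,0],"rotation":[0,0,0],"grip":0},{"linear":[-0.1,0.034,0],"rotation":[0,0,0],"grip":0},{"linear":[-0.13,0.04,0],"rotation":[0,0,0],"grip":0},{"linear":[-0.16,0.046,0],"rotation":[0,0,0],"grip":0},{"linear":[-0.2,0.048,0],"rotation":[0,0,0],"grip":0},{"linear":[-0.25,0.048,0],"rotation":[0,0,0],"grip":0},{"linear":[-0.32,0.048,0],"rotation":[0,0,0],"grip":0},{"linear":[-0.4,0.048,0],"rotation":[0,0,0],"grip":0},{"linear":[-0.48,0.048,0],"rotation":[0,0,0],"grip":0},{"linear":[-0.48,0.048,0],"rotation":[0,0,0],"grip":0},{"linear":[-0.48,0.048,0],"rotation":[0,0,0],"grip":0}]'
python3 - <<'E'
from h import *
from rig import capture
p,d=capture("scene");cv2.imwrite("pics/scene3.png",p[:,:,::-1])
a=cv2.imread("pics/scene0.png");b=p[:,:,::-1]
f=lambda i:cv2.resize(i[170:330,180:480],(780,290)) 
cv2.imwrite("pics/c3.png",np.vstack([f(a),f(b)]))
for n,s in (("yellow",np.s_[200:250,185:245]),("blue",np.s_[190:300,330:470])): print(n,np.abs(a[s].astype(int)-b[s]).mean((0,1)))
print(sense()["force"],sense()["time_s"])
E
```

```text
time_s: 5.63
eef_pos: [449.7, -127.5, 213.9]
ee_rot: [0.467, 0.535, 0.461, -0.532]
force: [-0.3, -0.5, 0.4]
grip_width: -0.003
yellow [10.808      11.66133333 12.08966667]
blue [3.06149351 3.14967532 3.14935065]
[ 1.14668132  0.09874892 -0.09205415] 5.6833
```

View pics/c3.png

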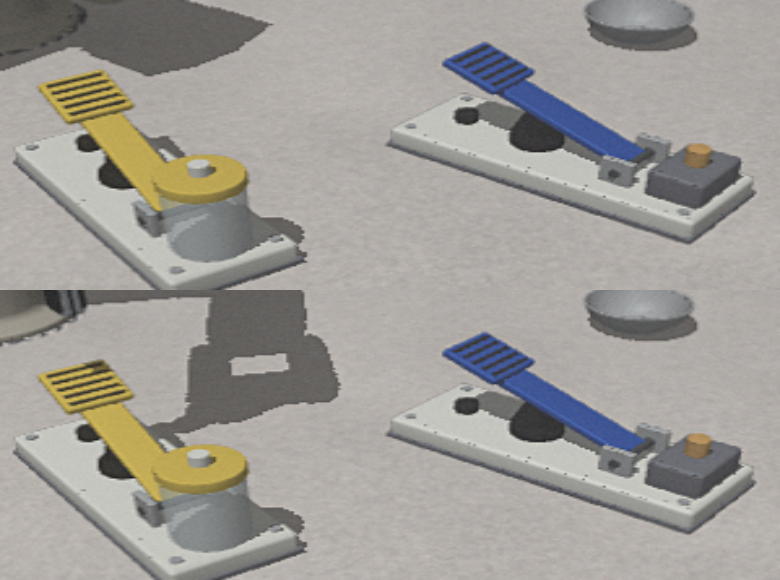

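The top panel is before and the bottom panel is now. The yellow tread is back in its rest position at about (85,95) and (85,385), and the blue pedal hasn't changed.

```bash
python3 -c "
from rig import finish_job;print(finish_job())"
```

```text
the job is handed in; nothing more can be done
None
```

I pushed the yellow suction pedal down to its stop with the shut fingers, held it there for about 1 s, and let it come fully up. Then I handed the job in.

- **At the stop:** the fingertips stopped at 69.4 mm high (70 mm expected). The vertical force rose from about 9.5 N to 27–29 N and stayed there during the hold.
- **After release:** the yellow pedal is back where it started in the before and after pictures. The blue inflator pedal never moved.
- **At hand-in:** the gripper was about 94 mm above the tread, touching nothing, with about 1 N or less on each axis of the wrist force (sensor noise). The clock read about 5.7 s of the 32 s allowed.

No check failed or disagreed.

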